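# Index the vial carousel to the reader and lock it

## Task

Turn the tilted vial carousel by its black six-sided hub grip until the red-capped vial stands squarely in front of the reader block and the carousel rests in its detent there. Then lock it with the red bayonet knob beside it: feel for the slot, push the knob in, twist it clockwise to the stop and let it spring back into its locked seat. Leave the beaker and the bottles standing where they are.

Things in the scene. Friction and masses are not known exactly. Their poses are not given: they have to be found in the camera images.
- face (a point): Face of the fixed vial indexer: white slab on a grey wedge, standing side-on. Origin: face surface on the carousel axis, 125 mm above the worktop; z = outward normal, 30 deg from vertical, leaning to the robot's right; x uphill (mostly to the robot's left), y = z cross x. Slab x -158..106, y -82..82 mm, 42 thick. Reader: black block, red window, x 86..104, 46 mm high. Red lock knob at x -125, y 0.
- carousel: Aluminium disc, 160 mm across, top 11 mm above the face, turning endlessly about z (= face z). x points to the red-capped vial. Hub: black hexagonal grip, 36 mm across flats, 11 to 55 mm above the face; flats face 0, 60 and 120 deg from x. Eight pockets 45 deg apart at radius 66 mm, seven with vials 12 mm across, tops 44 mm above the face. Origin as face.
- red_cap (a point): Centre of the top of the red-capped vial, 66 mm from the axis, 44 mm above the face; turns with the carousel. It starts two to four stations of 45 deg from the reader. A sprung star wheel draws the carousel into the nearest of eight detents, one per pocket, when let go; leaving one takes about 0.4 N m, falling to nothing half way between.
- reader_spot (a point): Fixed point in front of the reader window, 66 mm uphill of the axis, 44 mm above the face: where the top of the red cap must come; one of the detents is there. Around the indexer: tall instruments stand close behind it (their fronts about 0.6 m ahead of the robot's base) and at the right; below the lock knob is a fixed collar 32 mm across and 12 mm high.
- lock_top (a point): Top centre of the red lock knob, moving in and out with it (does not show its turn). Round fluted knob 34 mm across, 32 mm high, top 62 mm above the face when out, axis = face z. Pushes in along -z against a spring, 4 N at first, 9 N at the 14.5 mm bottom. Turns easily (0.03 N m), stays as left. While in, a bolt holds the carousel; it cannot go in between stations.
- lock_out (a point): Fixed point where lock_top is when out; their distance is how far the knob is in. Bayonet lugs hidden: at the start 20 to 50 deg anticlockwise of the slots. Off the slots it stops hard after 0.5 mm; within 13 deg of them it goes in. In 12 mm or more it twists clockwise, 70 deg from slot middle to stop; let go there it seats 8 mm in. Released earlier it stays about 11.5 mm in or pops out.
- beaker: Loose 50 ml beaker, 45 mm across, 56 mm high, standing beyond the reader, left of the indexer. Origin: centre of its underside. Leave it alone.
- amber_bottle: Loose amber bottle with black cap, 60 mm across, 122 mm high, standing right of the indexer. Origin: centre of its underside. Leave it alone.
- squeeze_bottle: Loose white squeeze bottle with red bent spout, 108x67x215 mm, standing at the back left between the instruments. Origin: centre of its underside. Leave it alone.

How it is judged (in metres and radians):
On the way, in this order (a step that is already met when the one before it is completed fails the run):
1. the red-capped vial stands at the reader (within 4 mm), the lock knob still out (distance between red_cap and reader_spot below 0.004 m and distance between lock_top and lock_out below 0.003 m), for 0.3 s.
2. the lock knob is pushed in through its slot with the red-capped vial still at the reader (distance between lock_top and lock_out above 0.0105 m and distance between red_cap and reader_spot below 0.005 m), for 0.1 s.
At the end, for the whole second after the job is handed in: The top of the red cap is within 4 mm of the spot at the reader, the lock knob rests in its seat (6.2 to 9.8 mm in), and the beaker and both bottles stand upright (distance between red_cap and reader_spot below 0.004 m and distance between lock_top and lock_out between 0.0062 and 0.0098 m and angle between each of beaker, amber_bottle, squeeze_bottle's own z axis and vertical below 0.2 rad); the robot touches nothing.
It fails at once if the beaker or a bottle was shifted by more than 25 mm (distance of any of beaker, amber_bottle, squeeze_bottle from where it was at the start of the episode above 0.025 m).
It also fails if it takes over 61 s, if anything falls off the work surface, if the arm or the gripper's body presses on something with over 40 N, if the wrist force passes 120 N, or if a joint passes its speed limit or range.

## Robot

A 7-joint arm with a two-finger parallel gripper is mounted at the origin on a cart in front of the work surface, level with it; the furniture and walls round the work are solid. World frame = base frame: x ahead of the robot, y to its left, z up, the work surface at z = 0. Lengths are in mm, angles in rad, forces in N, time in s.
With the tool pointing down it reaches from about 400 to 875 mm from the base axis. Payload 4.4 kg.
Tool frame: the origin (TCP) lies at the very end of the fingers, on their centre line; the grasp point (between the pads) lies 19 mm behind it (ctrl.grasp_offset is the distance from the TCP to the grasp point, in mm); z points along the fingers, y is the line along which they close (so a half turn about z gives the same grasp; the last joint's range is limited). The gripper opens to 85 mm and grips with 20 to 120 N. Pads are 22 mm wide; open, the fingers measure 114 mm over their backs; the gripper's body (76 mm by 85 mm) begins 54 mm behind the grasp point. The pads swing forward as they close: fully open they stand 13 mm farther back than shut.
Start: joints at [-1.192, 0.628, 0.038, 1.517, -0.027, 0.996, -0.02], TCP at [279.66, 586.778, 231.313] pointing down, gripper open.
Joint ranges: [-3.06, 3.06], [-0.37, 2.12], [-1.25, 1.32], [0.18, 2.47], [-1.1, 4.24], [0.23, 1.98], [-2.94, 2.94]. Speed limits (rad/s): [2.57, 2.57, 3.14, 3.14, 3.14, 3.14, 3.14].

## Interface

Orientations are given as [roll, pitch, yaw] about the fixed x, y, z axes, in that order (R = Rz(yaw) Ry(pitch) Rx(roll)).
In Python, from cell import status, cams, ctrl gives the robot as it stands.
- The arm moves only by the tool move_arm, never from a script. Its argument "plan" is a list of rows, each a list of 3 entries, a list of its own where there are three numbers: the shift along the world's x, y, z in mm, then the turn, a rotation vector about the world's x, y, z in degrees, then the opening, from 0 (shut) to 1 (fully open). In form: [[[x, y, z], [wx, wy, wz], gripper], ...]. A call has 1 to 10 rows; each row shifts and turns the commanded pose from where the row before left it; what a row does not reach is not made up. A row lasts 1/8 s, in which the tool goes at most 62.5 mm and 10.7 degrees, less where a joint would pass 70% of its speed; a pose out of reach is approached as far as the arm can. A call with a gripper value outside its range is refused whole. The fingers move at their own pace and stop on an object; the grip force is fixed at half the most. Time passes only in rows, so rows that do not move let the fingers close. It gives the time, the measured TCP pose, the force, the opening and the grip force at its end, in the units of the state.
- status.read_state(): the state, without advancing time (a new reading comes with each control period).
- cams.get_image(name): name is "side" or "top" or "wrist"; returns the picture (480x640x3 uint8, blue, green, red); there is no depth.
- cams.camera_params(name): a dict with "K" (3x3 intrinsics, pixels), "pose" (4x4, takes a point from camera to world coordinates); the wrist camera has in their place "tool_from_camera" (4x4, takes a point from camera to tool coordinates, whose origin is the TCP and whose axes are the flange's). Camera axes: x right, y down, z forward; pixel columns grow to the right and rows downward; lengths in mm; the calibration is good to about 2 mm. The wrist camera is an equidistant fisheye: a pixel r from the principal point sees the ray r / f radians off the axis. A picture is of the moment at which its call begins: read the wrist's pose just before it. camera_params takes no time and is no camera call.
- ctrl.finish_job(): hands the job in; it is judged then, once.
The state is a dict: "clock": time; "qpos": joint angles; "qd": joint speeds; "tau": joint torques, N m; "eef_pos": TCP position; "tool_rot": TCP orientation; "force": force on the tool from outside, world axes, zero at the start; "torque": the same for the moment, N m; "width": finger opening in mm; "gripper_force": force on a finger pad.
Only numpy, scipy, OpenCV 4.12 (cv2) and the standard library are available. Lean on these libraries where they do the work, as an engineer would, in place of code of your own. Each camera call takes 0.05 s, during which the arm holds its last target. There are 200 camera calls.

## Working session

There is one attempt and no reset: what is moved stays moved. The work goes in short steps, Python scripts to look and compute and a tool call to move; the robot and the scene stay as the last step left them, time stands still between calls to the robot, and variables do not carry over. Pictures are saved under pics/ and viewed, at most 10 in all, crops included, and the job is handed in when it is done.

Besides the shell and the picture viewer there is one more tool, called after "Call:" as name(argument=value, ...) on one line, values as JSON. move_arm: Moves the arm, as the interface text tells. Its arguments: {"type":"object","properties":{"plan":{"type":"array","items":{"type":"array"}}},"required":["plan"]}

```bash
ls; mkdir -p pics; python3 - <<'E'
from cell import status,cams,ctrl
import cv2,numpy as np
s=status.read_state(); print({k:np.round(v,3).tolist() if not isinstance(v,float) else v for k,v in s.items()})
for n in("side","top"):
    im=cams.get_image(n); cv2.imwrite(f"pics/{n}0.png",im)
    p=cams.camera_params(n); print(n,p)
print(cams.camera_params("wrist"),ctrl.grasp_offset)
E
```

```text
pics
{'clock': 0.0, 'qpos': [-1.192, 0.629, 0.038, 1.518, -0.027, 0.996, -0.02], 'qd': [-0.001, -0.001, 0.0, -0.001, -0.001, 0.001, -0.0], 'tau': [0.0, -56.342, 1.226, -19.345, 0.011, 0.011, 0.0], 'eef_pos': [279.38, 586.201, 230.377], 'tool_rot': [-3.14, 0.0, 2.697], 'force': [-0.001, -0.309, 0.057], 'torque': [-0.029, -0.063, -0.022], 'gripper_force': 0.0, 'width': 85.22415511877581}
side {'K': array([[609.17733272,   0.        , 322.05176086],
       [  0.        , 609.17733272, 241.90423055],
       [  0.        ,   0.        ,   1.        ]]), 'pose': array([[-9.38666630e-01, -2.06239246e-01,  2.76351826e-01,
         1.44240464e+02],
       [-3.44825904e-01,  5.61955441e-01, -7.51865133e-01,
         1.21280268e+03],
       [-2.33313810e-04, -8.01043978e-01, -5.98605455e-01,
         1.03694487e+03],
       [ 0.00000000e+00,  0.00000000e+00,  0.00000000e+00,
         1.00000000e+00]])}
top {'K': array([[479.40720515,   0.        , 320.63969538],
       [  0.        , 479.40720515, 245.58959853],
       [  0.        ,   0.        ,   1.        ]]), 'pose': array([[-4.92611187e-0
[... 161 characters left out ...]
333251e-02, -1.91056500e-01, -9.81327210e-01,
         1.11510811e+03],
       [ 0.00000000e+00,  0.00000000e+00,  0.00000000e+00,
         1.00000000e+00]])}
{'K': array([[371.64829954,   0.        , 323.31785011],
       [  0.        , 371.64829954, 243.21036774],
       [  0.        ,   0.        ,   1.        ]]), 'tool_from_camera': array([[-6.91794653e-04, -9.51984747e-01, -3.06144676e-01,
         7.99212093e+01],
       [ 9.99999477e-01, -8.89243260e-04,  5.05485613e-04,
        -1.06994292e+00],
       [-7.53451683e-04, -3.06144166e-01,  9.51984864e-01,
        -1.43400662e+02],
       [ 0.00000000e+00,  0.00000000e+00,  0.00000000e+00,
         1.00000000e+00]])} 18.700000000000003
```

View pics/side0.png

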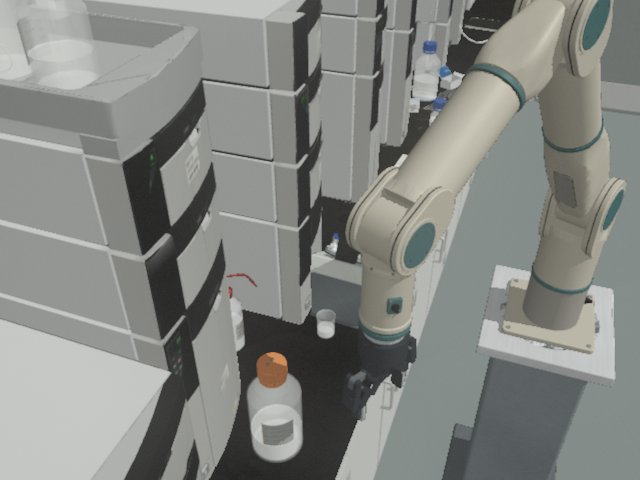

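View pics/top0.png

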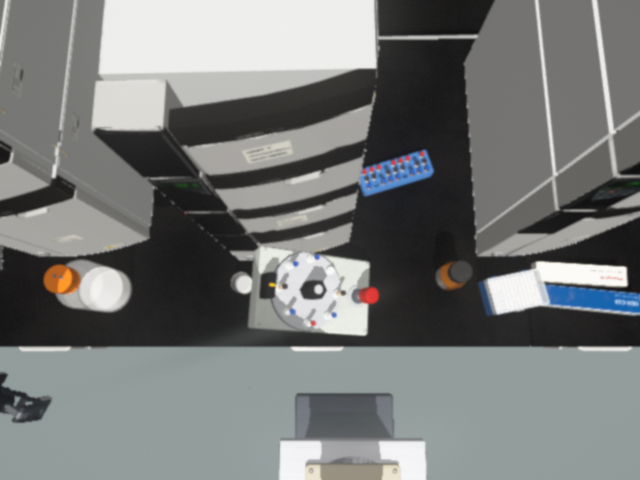

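The top view shows the slab (250–370, 248–335), the red knob near (370,296), the hub near (313,290) and the red cap near (313,323). The arm hides the indexer in the side view. I'll enlarge the top view and segment it.

```bash
python3 - <<'E'
import cv2,numpy as np
im=cv2.imread("pics/top0.png"); c=im[235:345,225:385]
cv2.imwrite("pics/topc.png",cv2.resize(c,None,fx=5,fy=5,interpolation=cv2.INTER_CUBIC))
h=cv2.cvtColor(c,cv2.COLOR_BGR2HSV)
m=(((h[...,0]<8)|(h[...,0]>172))&(h[...,1]>140)&(h[...,2]>80)).astype(np.uint8)
n,l,st,ce=cv2.connectedComponentsWithStats(m)
for i in range(1,n): print("red",st[i],ce[i]+[225,235])
E
```

```text
red [135  52  19  17 256] [369.42578125 295.06640625]
red [87 87  3  3  6] [312.83333333 322.83333333]
```

View pics/topc.png

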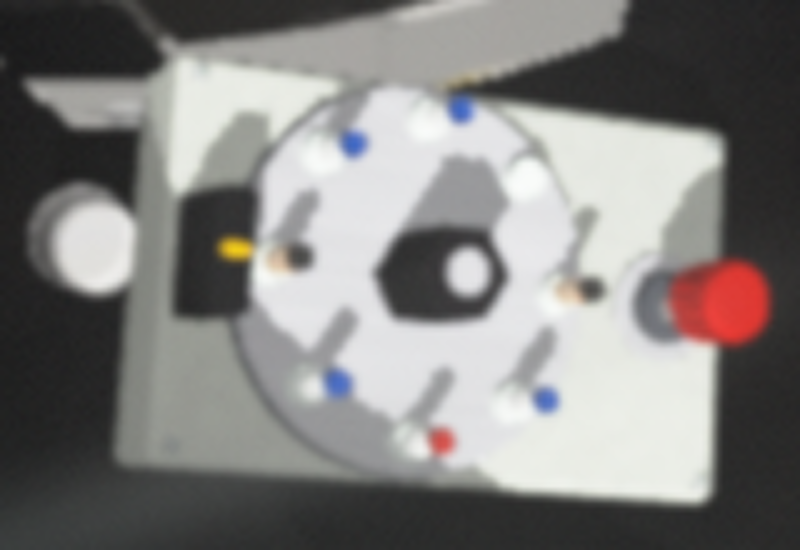

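Reading the crop: the red cap at (441,441) is on the robot side. The black-capped vial in front of the reader is at (300,258), so red is two stations away and needs −90° about face z. The knob top is at about (737,303). I'll fit x, y and yaw from these points.

```bash
cat > h.py <<'E'
import numpy as np
from scipy.spatial.transform import Rotation as Ro
def faceR(yaw,t=np.pi/6):
    c,s=np.cos(yaw),np.sin(yaw)
    z=np.array([np.sin(t)*s,-np.sin(t)*c,np.cos(t)]); x=np.array([-np.cos(t)*s,np.cos(t)*c,np.sin(t)])
    return np.c_[x,np.cross(z,x),z]
def proj(P,p):
    T=np.linalg.inv(p["pose"]); q=P@T[:3,:3].T+T[:3,3]; q=q@p["K"].T; return q[:,:2]/q[:,2:]
E
python3 - <<'E'
from h import *
from cell import cams
from scipy.optimize import least_squares
p=cams.camera_params("top")
v=lambda a:[66*np.cos(np.radians(a)),66*np.sin(np.radians(a)),44]
D=[((725,132),[-158,-82,0]),((712,503),[-158,82,0]),((180,55),[106,-82,0]),((152,465),[106,82,0]),((737,303),[-125,0,62]),((468,272),[0,0,55]),
((441,441),v(90)),((545,400),v(135)),((338,383),v(45)),((302,258),v(0)),((592,290),v(180)),((460,110),v(270)),((352,143),v(315))]
px=(np.array([d[0] for d in D])+.5)/5-.5+[225,235]; F=np.array([d[1] for d in D],float)
f=lambda u:(proj(F@faceR(u[2],u[3] if len(u)>3 else np.pi/6).T+[u[0],u[1],125],p)-px).ravel()
for u0 in([350,0,0],[350,0,0,.52]):
    r=least_squares(f,u0,loss="soft_l1"); print(r.x); print(np.round(r.fun.reshape(-1,2),1).tolist())
    R=faceR(r.x[2]);print(np.round(R,3).tolist())
E
```

```text
[464.19966599  96.8260986  345.51971064]
[[0.1, 0.1], [0.0, -0.2], [-0.3, -0.8], [-1.4, 0.3], [0.1, -0.5], [-0.6, 0.1], [0.3, 0.2], [0.5, 0.2], [0.1, 0.1], [-0.2, -0.1], [0.3, -0.1], [0.3, 0.2], [0.4, 0.2]]
[[0.048, -0.998, -0.028], [0.865, 0.055, -0.499], [0.5, -0.0, 0.866]]
[ 464.2027304    96.86502359  175.8738591  -250.80147024]
[[-0.0, 0.1], [-0.1, -0.2], [-0.3, -0.9], [-1.4, 0.3], [0.1, -0.5], [-0.5, 0.1], [0.3, 0.2], [0.5, 0.2], [0.1, 0.1], [-0.2, -0.1], [0.3, -0.1], [0.3, 0.2], [0.4, 0.2]]
[[0.048, -0.998, -0.028], [0.865, 0.055, -0.499], [0.5, 0.0, 0.866]]
```

```bash
cat >> h.py <<'E'
O=np.array([464.2,96.8,125.]); FR=faceR(345.51971064)
def Rt(a): # tool y at face angle a(deg), tool z=-fz
    a=np.radians(a); y=FR@[np.cos(a),np.sin(a),0]; z=-FR[:,2]; return np.c_[np.cross(y,z),y,z]
def W(f): return O+FR@np.array(f,float)
def st():
    from cell import status
    s=status.read_state(); R=Ro.from_euler("xyz",s["tool_rot"]).as_matrix()
    tf=FR.T@(s["eef_pos"]-O); 
    print("t",round(s["clock"],2),"eef",np.round(s["eef_pos"],1),"face",np.round(tf,1),"ang",np.round(np.degrees(np.arctan2(*(FR.T@R[:,1])[[1,0]])),1),"tilt",np.round(np.degrees(np.arccos(-R[:,2]@FR[:,2])),2),"w",round(s["width"],1),"q",np.round(s["qpos"],2))
    print("F_face",np.round(FR.T@s["force"],1),"T_face",np.round(FR.T@s["torque"],2),"g",round(s["gripper_force"],1))
    return s,R
def todo(f,a):
    s,R=st(); d=W(f)-s["eef_pos"]; r=np.degrees(Ro.from_matrix(Rt(a)@R.T).as_rotvec())
    print("shift",np.round(d,1),"rot",np.round(r,1),np.round(np.linalg.norm(r),1))
E
python3 - <<'E'
from h import *
todo([0,0,200],90); todo([0,0,200],0); print(W([0,0,200]),W([-125,0,62]))
E
```

```text
t 0.1 eef [279.4 586.3 230.5] face [ 467.1  211.7 -147.9] ang -25.4 tilt 30.09 w 85.6 q [-1.19  0.63  0.04  1.52 -0.03  1.   -0.02]
F_face [-0.3  0.4 -0.5] T_face [0.02 0.01 0.07] g 0.0
shift [ 179.2 -589.3   67.7] rot [ 18.1 -30.3 109.4] 114.9
t 0.1 eef [279.4 586.3 230.5] face [ 467.1  211.7 -147.9] ang -25.4 tilt 30.09 w 85.6 q [-1.19  0.63  0.04  1.52 -0.03  1.   -0.02]
F_face [-0.3  0.4 -0.5] T_face [0.02 0.01 0.07] g 0.0
shift [ 179.2 -589.3   67.7] rot [29.3 -7.5 21.8] 37.3
[458.65472042  -3.04613099 298.20508076] [456.4780221  -42.238908   116.19357503]
```

Call:
move_arm(plan=[[[0, 0, 50], [0, 0, 0], 1], [[5, -10, 50], [0, 0, 0], 1], [[25, -40, 40], [0, 0, 0], 1], [[30, -50, 10], [0, 0, 0], 1], [[30, -50, 0], [0, 0, 0], 1], [[30, -50, 0], [0, 0, 0], 1], [[25, -55, 0], [0, 0, 0], 1], [[20, -58, 0], [0, 0, 0], 1], [[10, -60, 0], [0, 0, 0], 1], [[5, -60, 0], [0, 0, 0], 1]])

```text
clock: 1.35
eef_pos: [459.8, 151.5, 381.0]
tool_rot: [-3.141, -0.0, 2.696]
force: [1.0, -0.0, 0.5]
width: 85.5
gripper_force: 0.0
```

Call:
move_arm(plan=[[[0, -50, 0], [5.9, -1.5, 4.4], 0.7], [[0, -45, -20], [5.9, -1.5, 4.4], 0.7], [[0, -35, -30], [5.9, -1.5, 4.4], 0.7], [[0, -15, -20], [5.9, -1.5, 4.4], 0.7], [[0, -5, -10], [5.7, -1.5, 4.2], 0.7], [[0, 0, 0], [0, 0, 0], 0.7]])

```text
clock: 2.1
eef_pos: [459.0, 18.2, 307.8]
tool_rot: [2.661, -0.019, 3.054]
force: [0.6, -0.2, 0.5]
width: 59.6
gripper_force: 0.0
```

```bash
python3 - <<'E'
from h import *
todo([0,0,120],90)
todo([0,0,120],30)
E
```

```text
t 2.1 eef [459.   18.2 307.8] face [ 23.2   0.9 197.7] ang -2.1 tilt 2.47 w 59.6 q [ 0.13  0.33  0.16  1.95 -0.6   1.07  2.11]
F_face [ 0.1 -0.6  0.5] T_face [ 0.01  0.45 -0.02] g 0.0
shift [  1.9  18.6 -78.9] rot [ -0.4 -44.5  80.7] 92.1
t 2.1 eef [459.   18.2 307.8] face [ 23.2   0.9 197.7] ang -2.1 tilt 2.47 w 59.6 q [ 0.13  0.33  0.16  1.95 -0.6   1.07  2.11]
F_face [ 0.1 -0.6  0.5] T_face [ 0.01  0.45 -0.02] g 0.0
shift [  1.9  18.6 -78.9] rot [  1.6 -15.7  28.1] 32.2
```

Call:
move_arm(plan=[[[0, 5, -20], [0.4, -3.9, 7.0], 0.7], [[1, 5, -20], [0.4, -3.9, 7.0], 0.7], [[1, 5, -20], [0.4, -3.9, 7.0], 0.7], [[0, 3, -18], [0.4, -4.0, 7.1], 0.7], [[0, 0, 0], [0, 0, 0], 0.7], [[0, 0, 0], [0, 0, 0], 0.7]])

```text
clock: 2.85
eef_pos: [462.1, 39.4, 232.4]
tool_rot: [2.679, 0.257, -2.727]
force: [-0.4, 0.2, 0.3]
width: 59.8
gripper_force: 0.0
```

```bash
cat >> h.py <<'E'
def wpix(P,R,t,p): # world pts -> wrist fisheye pixels
    T=p["tool_from_camera"]; q=((P-t)@R-T[:3,3])@T[:3,:3]
    th=np.arctan2(np.hypot(q[:,0],q[:,1]),q[:,2]); ph=np.arctan2(q[:,1],q[:,0]); K=p["K"]
    return np.c_[K[0,2]+K[0,0]*th*np.cos(ph),K[1,2]+K[1,1]*th*np.sin(ph)]
E
python3 - <<'E'
from h import *
from cell import cams
import cv2
todo([0,0,120],30)
s,R=st(); im=cams.get_image("wrist"); p=cams.camera_params("wrist")
P=[W([18*2/3**.5*np.cos(np.radians(a)),18*2/3**.5*np.sin(np.radians(a)),55]) for a in range(0,360,60)]
P+=[W([66*np.cos(np.radians(a)),66*np.sin(np.radians(a)),44]) for a in range(0,360,45)]
P+=[W([-125,0,62]),W([0,0,55])]
im=im.copy()
for q in wpix(np.array(P),R,s["eef_pos"],p): cv2.circle(im,tuple(int(round(v)) for v in q),2,(0,255,0),-1)
cv2.imwrite("pics/w1.png",im)
E
```

```text
t 2.85 eef [462.1  39.4 232.4] face [  4.   -1.1 121.8] ang 30.4 tilt 0.07 w 59.8 q [ 0.24  0.45 -0.01  2.05 -0.69  0.87  2.79]
F_face [0.3 0.4 0.2] T_face [-0.01  0.49  0.03] g 0.0
shift [-1.2 -2.5 -3.5] rot [-0.   0.3 -0.3] 0.4
t 2.85 eef [462.1  39.4 232.4] face [  4.   -1.1 121.8] ang 30.4 tilt 0.07 w 59.8 q [ 0.24  0.45 -0.01  2.05 -0.69  0.87  2.79]
F_face [0.3 0.4 0.2] T_face [-0.01  0.49  0.03] g 0.0
```

View pics/w1.png

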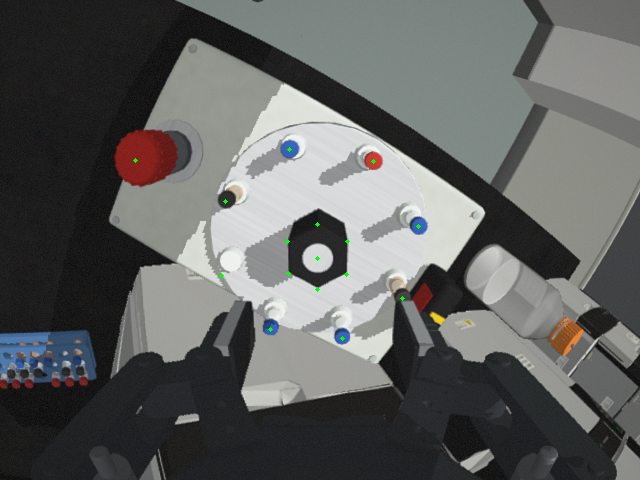

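The projected points land on the hub, vials and knob, so the pose is good. Next I descend onto the hub.

Call:
move_arm(plan=[[[-1.2, -2.5, -3.5], [0, 0.3, -0.3], 0.7], [[0.6, 12.2, -21.2], [0, 0, 0], 0.7], [[0.7, 12.2, -21.2], [0, 0, 0], 0.7], [[0.7, 12.2, -21.2], [0, 0, 0], 0.7], [[0.7, 12.2, -21.2], [0, 0, 0], 0.7], [[0, 0, 0], [0, 0, 0], 0.7], [[0, 0, 0], [0, 0, 0], 0.7]])

```text
clock: 3.78
eef_pos: [463.6, 84.3, 143.7]
tool_rot: [2.677, 0.253, -2.733]
force: [-0.5, -0.1, -0.1]
width: 59.9
gripper_force: 0.0
```

```bash
python3 - <<'E'
from h import *
todo([0,0,22],30)
E
```

```text
t 3.77 eef [463.6  84.3 143.7] face [-1.5 -0.1 22.4] ang 30.0 tilt 0.05 w 59.9 q [ 0.24  0.6  -0.15  2.14 -0.83  0.61  2.9 ]
F_face [-0.1  0.5  0. ] T_face [-0.03  0.61 -0.02] g 0.0
shift [-0.   1.5  0.4] rot [-0. -0. -0.] 0.1
```

Call:
move_arm(plan=[[[0, 1.5, 0.4], [0, 0, 0], 0.3], [[0, 0, 0], [0, 0, 0], 0], [[0, 0, 0], [0, 0, 0], 0], [[0, 0, 0], [0, 0, 0], 0], [[0, 0, 0], [0, 0, 0], 0]])

```text
clock: 4.4
eef_pos: [464.1, 85.2, 144.2]
tool_rot: [2.678, 0.254, -2.734]
force: [-0.5, -5.7, 7.3]
width: 35.2
gripper_force: 60.4
```

```bash
python3 - <<'E'
from h import *
st()
E
```

```text
t 4.4 eef [464.1  85.2 144.2] face [-0.4 -0.6 22.4] ang 30.0 tilt 0.08 w 35.2 q [ 0.24  0.6  -0.15  2.14 -0.83  0.61  2.89]
F_face [-1.3  0.1  9.2] T_face [0.06 0.67 0.03] g 60.4
```

Call:
move_arm(plan=[[[0, 0, 0], [0.25, 4.49, -7.79], 0], [[0, 0, 0], [0.25, 4.49, -7.79], 0], [[0, 0, 0], [0.25, 4.49, -7.79], 0], [[0, 0, 0], [0.25, 4.49, -7.79], 0], [[0, 0, 0], [0.25, 4.49, -7.79], 0]])

```text
clock: 5.03
eef_pos: [464.2, 85.6, 144.4]
tool_rot: [2.631, -0.13, 2.854]
force: [-0.8, -3.2, 7.3]
width: 35.0
gripper_force: 60.4
```

```bash
python3 - <<'E'
from h import *
todo([0,0,22.4],-60)
E
```

```text
t 5.03 eef [464.2  85.6 144.4] face [ 0.1 -0.6 22.4] ang -15.2 tilt 0.18 w 35.0 q [ 0.1   0.6   0.05  2.15 -0.96  0.69  2.24]
F_face [0.9 0.6 7.9] T_face [0.25 0.78 0.12] g 60.4
shift [-0.6 -0.  -0. ] rot [  1.2  22.5 -38.7] 44.8
```

Call:
move_arm(plan=[[[0, 0, 0], [0.25, 4.49, -7.79], 0], [[0, 0, 0], [0.25, 4.49, -7.79], 0], [[0, 0, 0], [0.25, 4.49, -7.79], 0], [[0, 0, 0], [0.25, 4.49, -7.79], 0], [[0, 0, 0], [0.25, 4.49, -7.79], 0], [[0, 0, 0], [0, 0, 0], 0], [[0, 0, 0], [0, 0, 0], 0]])

```text
clock: 5.9
eef_pos: [464.4, 85.9, 144.6]
tool_rot: [2.855, -0.446, 2.106]
force: [1.8, -2.9, 8.1]
width: 35.3
gripper_force: 60.5
```

```bash
python3 - <<'E'
from h import *
todo([0,0,22.4],-60)
E
```

```text
t 5.9 eef [464.4  85.9 144.6] face [ 0.4 -0.9 22.4] ang -59.9 tilt 0.28 w 35.3 q [-0.01  0.61  0.21  2.15 -1.04  0.77  1.54]
F_face [ 1.7 -1.9  8.4] T_face [ 0.47  0.72 -0.1 ] g 60.5
shift [-0.9 -0.3 -0.2] rot [-0.1  0.3  0. ] 0.3
```

Call:
move_arm(plan=[[[0, 0, 0], [0, 0, 0], 0.7], [[0, 0, 0], [0, 0, 0], 0.7], [[0, 0, 0], [0, 0, 0], 0.7], [[-0.6, -10, 17.3], [0, 0, 0], 0.7], [[-0.8, -15, 26], [0, 0, 0], 0.7], [[-0.8, -15, 26], [0, 0, 0], 0.7], [[0, 0, 0], [0, 0, 0], 0.7], [[0, 0, 0], [0, 0, 0], 0.7]])

```text
clock: 6.9
eef_pos: [460.3, 47.2, 212.3]
tool_rot: [2.858, -0.449, 2.106]
force: [0.6, 0.5, -1.1]
width: 59.9
gripper_force: 0.0
```

```bash
cat > look.py <<'E'
from h import *
from cell import cams
import cv2,sys
s,R=st(); im=cams.get_image("wrist").copy(); p=cams.camera_params("wrist")
h=cv2.cvtColor(im,cv2.COLOR_BGR2HSV)
m=(((h[...,0]<8)|(h[...,0]>172))&(h[...,1]>140)&(h[...,2]>80)).astype(np.uint8)
n,l,sa,ce=cv2.connectedComponentsWithStats(m)
for i in range(1,n):
    if sa[i][4]>25: print("red",sa[i],np.round(ce[i],1))
P=np.array([W([66,0,44]),W([-125,0,62]),W([66*.7071,66*.7071,44]),W([-125,17,62]),W([-125,-17,62])])
q=wpix(P,R,s["eef_pos"],p); print(np.round(q,1).tolist())
for v in q: cv2.circle(im,tuple(int(round(a)) for a in v),2,(0,255,0),-1)
cv2.imwrite(sys.argv[1],im)
E
python3 look.py pics/w2.png; python3 -c "
from h import *
todo([-125,0,100],-60)"
```

```text
t 6.9 eef [460.3  47.2 212.3] face [  0.6   1.1 100.5] ang -59.9 tilt 0.13 w 59.9 q [ 0.    0.49  0.3   2.08 -0.86  0.93  1.4 ]
F_face [-0.1 -0.5 -1.2] T_face [0.   0.52 0.01] g 0.0
red [382 131  38  22 155] [400.7 140.9]
red [377 162  19  19 292] [386.3 171. ]
red [241 382  22  42 562] [252.9 401.2]
red [477 459   9   8  54] [481.1 462.5]
red [475 472   8   7  35] [479.3 474.5]
[[387.7, 171.8], [235.2, 423.3], [295.3, 159.0], [212.9, 413.1], [257.4, 432.9]]
t 6.95 eef [460.1  47.4 212.1] face [  0.6   1.3 100.2] ang -59.9 tilt 0.14 w 59.8 q [ 0.    0.49  0.3   2.08 -0.86  0.93  1.4 ]
F_face [-0.8 -0.1  0.4] T_face [ 0.04  0.55 -0.04] g 0.0
shift [  -4.7 -108.6  -63. ] rot [-0.1  0.  -0.1] 0.2
```

View pics/w2.png

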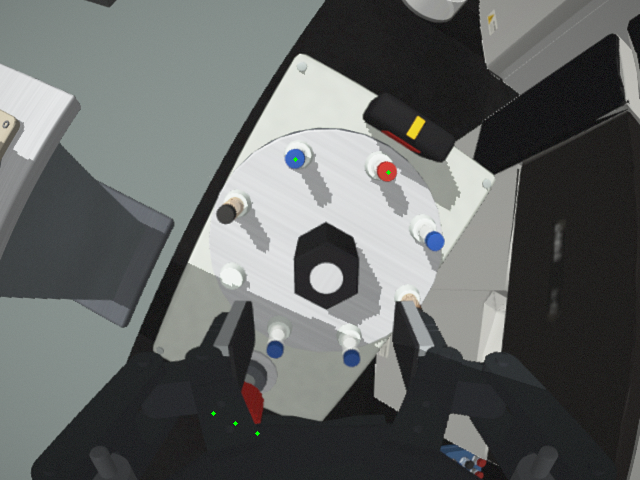

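The red cap (387,171) sits on its predicted spot at the reader (388,172). Now I move to the knob.

Call:
move_arm(plan=[[[-1.7, -36.2, -21], [0, 0, 0], 0.7], [[-1.5, -36.2, -21], [0, 0, 0], 0.7], [[-1.5, -36.2, -21], [0, 0, 0], 0.7], [[0, 0, 0], [0, 0, 0], 0.7], [[0, 0, 0], [0, 0, 0], 0.7]])

```text
clock: 7.58
eef_pos: [455.7, -60.7, 149.4]
tool_rot: [2.858, -0.451, 2.106]
force: [0.0, -0.2, 0.1]
width: 59.8
gripper_force: 0.0
```

```bash
python3 look.py pics/w3.png; python3 -c "
from h import *
todo([-125,0,28],-60)"
```

```text
t 7.58 eef [455.7 -60.7 149.4] face [-124.4   -0.2  100. ] ang -59.9 tilt 0.21 w 59.8 q [ 0.22  0.65  0.32  2.04 -0.85  0.95  1.65]
F_face [-0.1 -0.1  0.2] T_face [-0.    0.58  0.03] g 0.0
red [483   0  16   5  51] [490.3   1.3]
red [ 292  237   64   71 3428] [323.3 272.5]
red [550 383   9  10  69] [554.4 387.7]
[[491.6, -5.3], [324.8, 281.8], [407.9, -28.1], [296.8, 267.0], [351.9, 296.1]]
t 7.62 eef [455.9 -60.4 149.8] face [-123.9   -0.4  100.2] ang -59.8 tilt 0.2 w 59.8 q [ 0.22  0.65  0.32  2.04 -0.85  0.95  1.65]
F_face [ 1.5 -0.7 -0.4] T_face [ 0.03  0.52 -0.03] g 0.0
shift [  1.5  35.1 -63.1] rot [-0.2  0.1 -0.2] 0.3
```

View pics/w3.png

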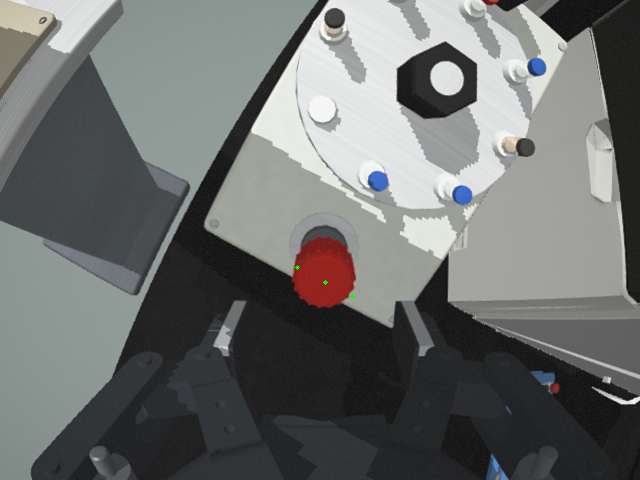

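The knob's top disc spans about 292–355 and is centred near (323.5,278), within 2 mm of the prediction. I descend around it and grip.

Call:
move_arm(plan=[[[0.3, 9, -15.7], [0, 0, 0], 0.7], [[0.2, 9, -15.7], [0, 0, 0], 0.7], [[0.2, 9, -15.7], [0, 0, 0], 0.7], [[0.2, 8.8, -15.6], [0, 0, 0], 0.7], [[0, 0, 0], [0, 0, 0], 0.7], [[0, 0, 0], [0, 0, 0], 0.2], [[0, 0, 0], [0, 0, 0], 0], [[0, 0, 0], [0, 0, 0], 0], [[0, 0, 0], [0, 0, 0], 0], [[0, 0, 0], [0, 0, 0], 0]])

```text
clock: 8.88
eef_pos: [458.0, -26.2, 87.6]
tool_rot: [2.856, -0.447, 2.106]
force: [4.2, 0.4, 4.7]
width: 32.6
gripper_force: 59.3
```

```bash
python3 -c "
from h import *
st()"
```

```text
t 8.88 eef [458.  -26.2  87.6] face [-125.4   -0.6   29.2] ang -59.9 tilt 0.22 w 32.6 q [ 0.21  0.74  0.23  2.1  -1.    0.8   1.76]
F_face [ 2.9 -4.2  3.8] T_face [-0.72 -0.2  -0.04] g 59.3
```

Call:
move_arm(plan=[[[0, 0, 0], [0.14, 2.5, -4.33], 0], [[0, 0, 0], [0.14, 2.5, -4.33], 0], [[0.1, 1, -1.7], [0, 0, 0], 0], [[0.1, 1.5, -2.6], [0, 0, 0], 0], [[0, 0, 0], [0, 0, 0], 0], [[0, 0, 0], [0, 0, 0], 0]])

```text
clock: 9.62
eef_pos: [458.2, -23.7, 83.3]
tool_rot: [2.942, -0.489, 1.916]
force: [4.4, -1.1, 5.6]
width: 32.6
gripper_force: 59.5
```

```bash
python3 -c "
from h import *
st()"
```

```text
t 9.62 eef [458.2 -23.7  83.3] face [-125.4   -0.6   24.2] ang -69.9 tilt 0.22 w 32.6 q [ 0.19  0.75  0.25  2.11 -1.03  0.81  1.61]
F_face [ 2.1 -4.5  5.3] T_face [-0.88 -0.18 -0.12] g 59.5
```

A 5 mm advance for only 5.3 N matches the spring, so the knob is in its slot. I push on.

Call:
move_arm(plan=[[[0.1, 1.5, -2.6], [0, 0, 0], 0], [[0.1, 1.5, -2.6], [0, 0, 0], 0], [[0, 1.5, -2.6], [0, 0, 0], 0], [[0, 0.7, -1.2], [0, 0, 0], 0], [[0, 0, 0], [0, 0, 0], 0], [[0, 0, 0], [0, 0, 0], 0]])

```text
clock: 10.38
eef_pos: [458.4, -19.4, 75.4]
tool_rot: [2.94, -0.489, 1.915]
force: [0.5, -3.2, 17.5]
width: 32.6
gripper_force: 60.9
```

```bash
python3 -c "
from h import *
st()"
```

```text
t 10.38 eef [458.4 -19.4  75.4] face [-125.5   -0.7   15.2] ang -69.9 tilt 0.3 w 32.6 q [ 0.2   0.77  0.23  2.12 -1.04  0.78  1.62]
F_face [ 6.  -0.6 16.7] T_face [-0.22 -0.73 -0.04] g 60.9
```

Call:
move_arm(plan=[[[0, 0, 0], [0.22, 4, -6.93], 0], [[0, 0, 0], [0.22, 4, -6.93], 0], [[0, 0, 0], [0.22, 4, -6.93], 0], [[0, 0, 0], [0.22, 4, -6.93], 0], [[0, 0, 0], [0.22, 4, -6.93], 0], [[0, 0, 0], [0.22, 4, -6.93], 0], [[0, 0, 0], [0.22, 4, -6.93], 0], [[0, 0, 0], [0, 0, 0], 0]])

```text
clock: 11.38
eef_pos: [458.4, -19.1, 75.5]
tool_rot: [-2.817, -0.42, 0.817]
force: [1.8, -3.7, 18.9]
width: 33.1
gripper_force: 60.8
```

```bash
python3 -c "
from h import *
st()"
```

```text
t 11.38 eef [458.4 -19.1  75.5] face [-125.2   -0.7   15.2] ang -126.0 tilt 0.26 w 33.1 q [ 0.15  0.78  0.3   2.12 -1.08  0.83  0.68]
F_face [ 6.3 -2.  18.1] T_face [-0.11 -0.99 -0.05] g 60.8
```

Call:
move_arm(plan=[[[0, 0, 0], [0.14, 2.5, -4.33], 0], [[0, 0, 0], [0.14, 2.5, -4.33], 0], [[0, 0, 0], [0.14, 2.5, -4.33], 0], [[0, 0, 0], [0, 0, 0], 0]])

```text
clock: 11.88
eef_pos: [458.4, -19.0, 75.6]
tool_rot: [-2.722, -0.324, 0.555]
force: [1.4, -3.7, 18.8]
width: 32.4
gripper_force: 60.8
```

```bash
python3 -c "
from h import *
st()"
```

```text
t 11.88 eef [458.4 -19.   75.6] face [-125.1   -0.7   15.2] ang -141.0 tilt 0.24 w 32.4 q [ 0.14  0.78  0.31  2.12 -1.09  0.83  0.42]
F_face [ 6.3 -1.6 18.1] T_face [-0.16 -0.98 -0.05] g 60.8
```

Call:
move_arm(plan=[[[0, 0, 0], [0.14, 2.5, -4.33], 0], [[0, 0, 0], [0.14, 2.5, -4.33], 0], [[0, 0, 0], [0.06, 1, -1.73], 0], [[0, 0, 0], [0, 0, 0], 0]])

```text
clock: 12.38
eef_pos: [458.6, -19.0, 75.6]
tool_rot: [-2.668, -0.233, 0.36]
force: [1.4, -3.8, 17.9]
width: 32.8
gripper_force: 60.7
```

```bash
python3 -c "
from h import *
st()"
```

```text
t 12.38 eef [458.6 -19.   75.6] face [-125.1   -0.8   15.2] ang -152.9 tilt 0.23 w 32.8 q [ 0.14  0.78  0.32  2.12 -1.09  0.83  0.22]
F_face [ 5.8 -1.7 17.4] T_face [-0.29 -1.06  0.2 ] g 60.7
```

Call:
move_arm(plan=[[[0, 0, 0], [0.08, 1.5, -2.6], 0], [[0, 0, 0], [0.06, 1, -1.73], 0], [[0, 0, 0], [0, 0, 0], 0]])

```text
clock: 12.75
eef_pos: [457.9, -19.3, 75.5]
tool_rot: [-2.652, -0.193, 0.285]
force: [0.5, -4.2, 19.1]
width: 32.4
gripper_force: 60.7
```

```bash
python3 -c "
from h import *
st()"
```

```text
t 12.75 eef [457.9 -19.3  75.5] face [-125.4   -0.2   15.2] ang -157.7 tilt 0.12 w 32.4 q [ 0.14  0.78  0.32  2.12 -1.09  0.83  0.13]
F_face [ 5.9 -0.7 18.6] T_face [ 0.15 -0.8   1.1 ] g 60.7
```

The stop is felt: 1.1 N m. I ease the knob out into its seat, then release and retreat.

Call:
move_arm(plan=[[[-0.1, -1, 1.7], [0, 0, 0], 0], [[-0.1, -1, 1.7], [0, 0, 0], 0], [[0, -0.7, 1.2], [0, 0, 0], 0], [[0, 0, 0], [0, 0, 0], 0], [[0, 0, 0], [0, 0, 0], 0.7], [[0, 0, 0], [0, 0, 0], 0.7], [[0, 0, 0], [0, 0, 0], 0.7]])

```text
clock: 13.62
eef_pos: [456.6, -21.3, 78.0]
tool_rot: [-2.651, -0.188, 0.282]
force: [0.8, -0.5, -0.3]
width: 59.6
gripper_force: 0.0
```

```bash
python3 -c "
from h import *
st()"
```

```text
t 13.62 eef [456.6 -21.3  78. ] face [-126.     1.    18.5] ang -158.0 tilt 0.07 w 59.6 q [ 0.14  0.77  0.33  2.12 -1.07  0.84  0.12]
F_face [-0.6 -0.8 -0.1] T_face [ 0.03  0.54 -0.  ] g 0.0
```

Call:
move_arm(plan=[[[-0.6, -10, 17.3], [0, 0, 0], 0.7], [[-0.8, -15, 26], [0, 0, 0], 0.7], [[-0.8, -15, 26], [0, 0, 0], 0.7], [[0, 0, 0], [0, 0, 0], 0.7], [[0, 0, 0], [0, 0, 0], 0.7]])

```text
clock: 14.25
eef_pos: [454.6, -60.5, 147.2]
tool_rot: [-2.65, -0.188, 0.282]
force: [-0.2, 0.4, -0.2]
width: 60.0
gripper_force: 0.0
```

```bash
sed -i 's/-125,\(-\?1\?7\?0\?\),62/-125,\1,54/' look.py; sed -i 's/W(\[-125,17,62\])/W([-125,17,54])/;s/W(\[-125,-17,62\])/W([-125,-17,54])/' look.py; python3 look.py pics/w4.png
```

```text
t 14.25 eef [454.6 -60.5 147.2] face [-125.4    0.9   98. ] ang -157.9 tilt 0.03 w 60.0 q [ 0.15  0.67  0.42  2.05 -0.9   0.99 -0.01]
F_face [ 0.2  0.2 -0.4] T_face [-0.02  0.55 -0.01] g 0.0
red [ 32 131  28  35 730] [ 45.5 148.3]
red [ 294  229   62   69 3221] [324.2 263.5]
[[49.5, 155.7], [324.8, 270.7], [59.9, 230.9], [313.3, 296.7], [336.8, 243.2]]
```

View pics/w4.png

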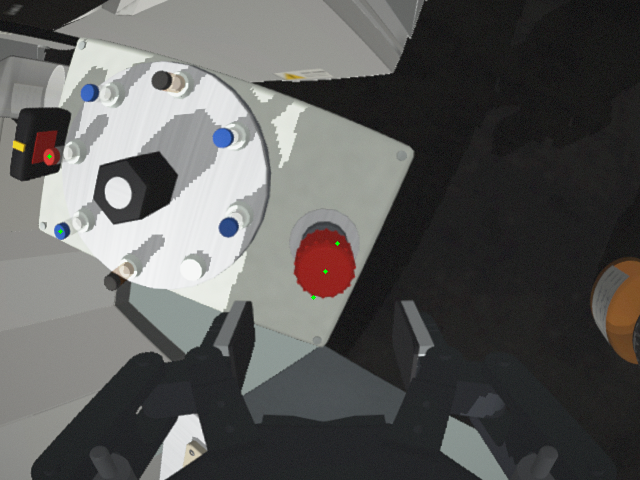

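The knob's lower edge (row 297) fits a depth of about 7–8 mm, so it is seated. The red cap at (50,156) is on its spot in front of the reader window, and the gripper is clear. I'm handing the job in.

```bash
python3 -c "
from cell import ctrl
print(ctrl.finish_job())"
```

```text
the job is handed in; nothing more can be done
None
```

I handed the job in at about 14 s of the 61 s: the red-capped vial is at the reader, and the knob is twisted to its stop and seated about 7–8 mm in by the wrist camera. The robot never went near the beaker or bottles, though I did not re-image them, and `finish_job` returned no verdict.

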